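# Lay a scored board blank with its crease on the bench edge

## Robot

A 6-joint arm with a two-finger parallel gripper is mounted at the origin on the work surface. World frame = base frame: x ahead of the robot, y to its left, z up, the work surface at z = 0. Lengths are in m, angles in degrees, forces in N, time in s.
With the tool pointing down it reaches from about 0.35 to 0.875 m from the base axis. Payload 4.2 kg.
Tool frame: the origin (TCP) lies midway between the tips of the shut fingers; the grasp point (between the pads) lies 19 mm behind it; z points along the fingers, y is the line along which they close (so a half turn about z gives the same grasp; the last joint's range is limited). The gripper opens to 87 mm and grips with 3 to 60 N. Pads are 19 mm wide; open, the fingers measure 117 mm over their backs; the gripper's body (75 mm by 190 mm) begins 51 mm behind the grasp point.
Start: joints at [-60.986, 22.042, 0.453, 0, -68.411, -14.817], TCP at [0.153, -0.606, 0.223] pointing down, gripper open.
Joint ranges: [-179.83, 179.83], [-69.29, 118.12], [-61.27, 80.66], [-181.25, 117.63], [-171.15, -9.14], [-177.46, 177.46]. Speed limits (degrees/s): [159.86, 159.86, 180, 180, 180, 180].

## Interface

Orientations are given as [roll, pitch, yaw] about the fixed x, y, z axes, in that order (R = Rz(yaw) Ry(pitch) Rx(roll)).
In Python, from workcell import env gives the robot as it stands. The module is installed in compiled form; this text tells all that it offers. Calls block until the motion is done:
- env.goto(position, orientation): joint-space move of the TCP to a pose.
- env.move_straight(position, rotation=None, rate=0.15, force_limit=None): straight line of the TCP; rotation=None keeps the orientation; rate is the mean speed in m/s. With force_limit (N) it stops when the force on the tool has changed by that much, and returns True; else False.
- env.set_joints(angles): joint-space move.
- env.gripper_to(opening, grasp_force=None): opening from 0.0 (shut) to 1.0 (fully open); grasp_force is the grip in N (None keeps the last); returns when the fingers have stopped.
- env.dwell(seconds).
- env.inverse_kinematics(position, orientation): joint angles nearest the present ones, or None.
- env.read_state(): the state.
- env.grab_frame(name): name is "side" or "top" or "wrist"; returns a dict with "image" (420x560x3 uint8, blue, green, red), "fx", "fy", "cx", "cy" (pixels), "position" and "orientation" of the camera in the world. Camera axes: x right, y up, looking along -z (the intrinsics and any distortion apply to the point x, -y, -z); pixel columns grow to the right and rows downward; lengths in m; the calibration is good to about 2 mm. A picture is of the moment at which its call begins. There is no depth.
A pose or a line that the arm cannot do raises env.Unreachable and nothing moves.
- env.close_job(): hands the job in; it is judged then, once.
Trained networks look in a picture, given as the dict that the camera call returned (one of the last four; its "shot" number tells which), for a name from the list of things; names that differ only in an ending like _2 or _b are one class to them, and where a whole thing is asked for, a point or a joint stands for the part that bears it (a point fixed in the world has none). Each returns a list of dicts, best first, with "score" (0 to 1); they miss things now and then, are a little off and sometimes report something else, mostly with a low value. They report only what shows in the picture. A call takes as long as a camera call.
- env.search_frame(picture, thing): "xyz" ([x, y, z] in m, in world coordinates, good to about 4 mm: the middle of the surface that is visible of it).
- env.trace(picture, thing): "mask" (420x560 bool, what is visible of it).
The state is a dict: "clock": time; "joint_positions": joint angles; "qvel": joint speeds; "joint_torque": joint torques, N m; "position": TCP position; "tool_rot": TCP orientation; "force": force on the tool from outside, world axes, zero at the start; "wrist_torque": the same for the moment, N m; "opening": opening from 0.0 (shut) to 1.0 (fully open); "finger_force": force on a finger pad.
Only numpy, scipy, OpenCV 4.12 (cv2) and the standard library are available. Lean on these libraries where they do the work, as an engineer would, in place of code of your own. Each camera call takes 0.05 s, during which the arm holds its last target. There are 200 camera calls.

## Task

Slide the flat brown scored board along the packing bench and square it up to the bench's right-hand end until the narrow flap hangs out over that end and the crease line lies along the edge, ready for the flap to be folded down. Just push it: it stays flat on the bench and is not lifted or tipped. Leave the gauges, the tape roll and the small white carton where they stand, and take the hand away at the end.

Things in the scene. Friction and masses are not known exactly. Their poses are not given: they have to be found in the camera images.
- blank: Loose flat stiff brown corrugated board, 220 (x) by 170 (y) by 8 mm, 60-130 g, flat on the bench, turned up to 0.3 rad to the end edge. A dark crease line 4.5 mm wide runs along x on top, 45 mm in from the long side at -y (which faces the bench's right-hand end); the strip outside it is the flap. Plain back edge at y = +85 mm. Origin: centre of underside, z up. Stops where it is left.
- crease (a point): Middle of the crease line, on the board's top face: 40 mm along -y from the board's origin and 8 mm above its underside. Moves with the board; its axes are the board's.
- bench: Fixed packing bench, white top 640 by 1300 mm, 30 mm thick, blue legs; top level with the robot's mounting surface (z = 0). Origin: on the top face, on the straight edge of the right-hand (-y) end. Its x runs along that edge (from -300 to +340 mm), y into the bench (robot's left); y = 0 is exactly the edge (3 mm grey band), beyond it a drop to the floor. Yaw up to 0.06 rad.
- gauge_wide: Bystander, loose: plug gauge standing upright on a black round foot of 66 mm diameter, dark stem with a teal band, bright steel disc of 72 mm diameter on top, 112 mm high. Origin: centre of its underside, z up.
- gauge_slim: Bystander, loose: slimmer plug gauge on a black round foot of 66 mm diameter, thin dark stem with a teal band, steel disc of 42 mm diameter on top, 128 mm high. Origin: centre of its underside, z up.
- tape_roll: Bystander, loose: roll of brown packing tape lying flat, 100 mm across, 48 mm high. Origin: centre of its underside, z up.
- carton: Bystander, loose: small white carton 110 mm (x) by 75 mm (y) by 50 mm high with a band of brown tape. Origin: centre of its underside, z up.

How it is judged:
By the outcome, as a careful person would: the job done as asked, in the order asked, and still so for the second after the job is handed in, with the robot touching nothing.
It also fails if it takes over 45 s, if anything falls off the work surface, if the arm or the gripper's body presses on something with over 40 N, if the wrist force passes 120 N, or if a joint passes its speed limit or range.

## Working session

There is one attempt and no reset: what is moved stays moved. The work goes in short steps, each a Python script; the robot and the scene stay as the last script left them, time stands still between calls to the robot, and variables do not carry over. Pictures are saved under pics/ and viewed, at most 10 in all, crops included, and the job is handed in when it is done.

```bash
mkdir -p pics; python3 - <<'E'
from workcell import env
import cv2,numpy as np
for n in ("top","side"):
    p=env.grab_frame(n); cv2.imwrite(f"pics/{n}0.png",p["image"])
    print(n,{k:v for k,v in p.items() if k!="image"})
    for t in ("blank","crease","bench","gauge_wide","gauge_slim","tape_roll","carton"):
        try: print(t,[(np.round(d["xyz"],3).tolist(),round(d["score"],2)) for d in env.search_frame(p,t)][:2])
        except Exception as e: print(t,e)
print(env.read_state())
E
```

```text
top {'fx': 458.3820412913249, 'fy': 458.3820412913249, 'cx': 278.738017108469, 'cy': 214.89636732930362, 'position': array([0.37170732, 0.07002437, 1.03193627]), 'orientation': array([ 1.12970508e+01,  2.39056342e-04, -9.08253747e+01]), 'shot': 1}
blank [([0.507, -0.008, 0.006], 0.62)]
crease [([0.511, -0.01, 0.008], 0.91)]
bench [([0.596, 0.292, -0.001], 0.78)]
gauge_wide [([0.512, 0.276, 0.111], 0.81)]
gauge_slim [([0.711, 0.01, 0.018], 0.64), ([0.597, 0.292, -0.0], 0.47)]
tape_roll []
carton [([0.67, 0.2, 0.05], 0.82), ([0.511, 0.276, 0.113], 0.28)]
side {'fx': 470.3693907718621, 'fy': 470.3693907718621, 'cx': 288.5441042443261, 'cy': 215.79046013725358, 'position': array([0.26311673, 0.80383311, 0.49933833]), 'orientation': array([  58.71699187,    0.25779614, -158.75420086]), 'shot': 2}
blank [([0.501, 0.002, 0.003], 0.68)]
crease [([0.502, 0.004, 0.007], 0.56)]
bench [([0.576, 0.353, 0.002], 0.74), ([0.502, 0.005, 0.002], 0.6)]
gauge_wide [([0.504, 0.292, 0.099], 0.7)]
gauge_slim [([0.708, 0.011, 0.041], 0.87)]
tape_roll [([0.698, -0.081, 0.036], 0.88)]
carton [([0.662, 0.223, 0.047], 0.74), ([0.708, 0.013, 0.043], 0.34)]
{'clock': 0.8, 'joint_positions': array([-6.09861447e+01,  2.20363912e+01,  4.51421176e-01,  5.19117382e-04,
       -6.84123692e+01, -1.48166864e+01]), 'qvel': array([ 0.09661198,  0.02651167, -0.01278618, -0.02202604,  0.01187449,
        0.03971256]), 'joint_torque': array([-3.54321382e-04, -3.90411901e+01,  1.87610686e+01,  4.22417879e+00,
        1.54930959e-02, -6.97519312e-06]), 'position': array([ 0.15329381, -0.60586722,  0.22259894]), 'tool_rot': array([-1.79997304e+02,  2.13793450e-04, -1.65802640e+02]), 'force': array([ 0.05815592, -0.55555247,  0.04578718]), 'wrist_torque': array([ 0.0184274 ,  0.02722194, -0.01576995]), 'finger_force': 0.0, 'opening': 0.9975052071586572}
```

View pics/top0.png

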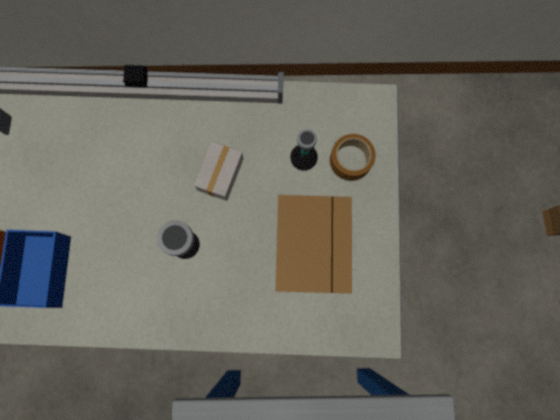

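View pics/side0.png

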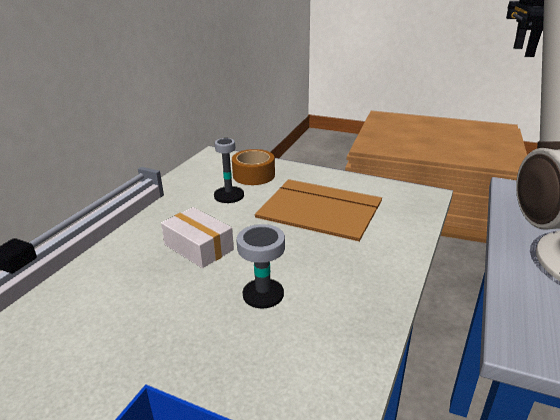

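The top view shows the board at cols 276–352, rows 195–293, with its crease at col 332 and the bench end edge at col ~398. The tape roll (353,157) and slim gauge foot (304,157) stand beside its path, about 30 mm clear. The side view agrees, and nothing stands between the board and the end.

```bash
cat > h.py <<'E'
from workcell import env
import cv2,numpy as np
from scipy.spatial.transform import Rotation as R
def plane(p,uv,z):
    uv=np.atleast_2d(uv).astype(float)
    d=np.c_[(uv[:,0]-p["cx"])/p["fx"],-(uv[:,1]-p["cy"])/p["fy"],-np.ones(len(uv))]
    d=d@R.from_euler("xyz",p["orientation"],degrees=True).as_matrix().T
    return p["position"]+d*((z-p["position"][2])/d[:,2])[:,None]
def proj(p,X):
    c=(np.atleast_2d(X)-p["position"])@R.from_euler("xyz",p["orientation"],degrees=True).as_matrix()
    return np.c_[p["cx"]-p["fx"]*c[:,0]/c[:,2],p["cy"]+p["fy"]*c[:,1]/c[:,2]]
def sample(p,x,ys,z):
    "grey / saturation profile along world y at given x"
    uv=proj(p,np.c_[np.full(len(ys),x),ys,np.full(len(ys),z)]).astype(np.float32)
    im=p["image"].astype(np.float32)
    return cv2.remap(im,uv[:,:1],uv[:,1:],cv2.INTER_LINEAR)[:,0]
def line(xs,ys):  # robust y=a+b(x-0.5)
    xs,ys=np.array(xs)-.5,np.array(ys); k=np.ones(len(xs),bool)
    for _ in range(4):
        b,a=np.polyfit(xs[k],ys[k],1); r=abs(ys-a-b*xs); k=r<max(.0015,2*np.median(r))
    return a,b,k.sum(),r[k].std()
def edges(p,xe,ye,xc,yc,xb=None,yb=None):
    """y-lines of bench edge (x range xe, about ye), crease, back edge"""
    out={}
    def fit(xr,y0,z,w,kind):
        xs=np.linspace(*xr,40); ys=np.arange(y0-w,y0+w,.0005); got=[]
        for x in xs:
            c=sample(p,x,ys,z); g=c.mean(1); s=c[:,2]-c[:,0]
            f=lambda v:np.gradient(cv2.GaussianBlur(v[None],(0,0),3)[0])
            if kind=="dark":
                v=np.median(g)-cv2.GaussianBlur(g[None],(0,0),2)[0]; v=np.clip(v-v.max()*.4,0,None)
                k=abs(np.arange(len(v))-v.argmax())<16; got.append((v*ys*k).sum()/(v*k).sum())
            else:
                v=abs(f(g if kind=="grey" else s)); i=v.argmax(); k=abs(np.arange(len(v))-i)<8
                got.append((v*ys*k).sum()/(v*k).sum())
        return line(xs,got)
    out["edge"]=fit(xe,ye,0,.03,"grey")
    out["crease"]=fit(xc,yc,.008,.018,"dark")
    if xb is not None: out["back"]=fit(xb,yb,.008,.025,"sat")
    return out
E
python3 - <<'E'
from h import *
p=env.grab_frame("top")
print(plane(p,[(398,100),(398,340)],0), plane(p,[(332,196),(332,292),(276,196),(276,292)],.008))
m=env.trace(p,"blank")
for d in m[:1]:
    c=max(cv2.findContours(d["mask"].astype(np.uint8),0,2)[0],key=cv2.contourArea)
    b=cv2.boxPoints(cv2.minAreaRect(c)); w=plane(p,b,.008); print(d["score"],np.round(w,4),np.linalg.norm(np.diff(w,axis=0),axis=1))
ye=plane(p,[(398.5,240)],0)[0,1]; yc=plane(p,[(332,244)],.008)[0,1]; yb=plane(p,[(276,244)],.008)[0,1]
print(edges(p,(.3,.7),ye,(.43,.59),yc,(.43,.59),yb))
E
```

```text
[[ 0.85681247 -0.22521617  0.        ]
 [ 0.29638344 -0.1885514   0.        ]] [[ 0.61872683 -0.05587778  0.008     ]
 [ 0.40127605 -0.04779277  0.008     ]
 [ 0.62057979  0.07273275  0.008     ]
 [ 0.4030539   0.07561196  0.008     ]]
0.7 [[ 0.4053  0.0787  0.008 ]
 [ 0.6257  0.0705  0.008 ]
 [ 0.6188 -0.1048  0.008 ]
 [ 0.3989 -0.0894  0.008 ]] [0.2205442  0.17543723 0.22047249]
{'edge': (np.float64(-0.20391244728750244), np.float64(-0.05068857842276869), np.int64(40), np.float64(0.00015701133093373924)), 'crease': (np.float64(-0.05066100235140988), np.float64(-0.04227683185081863), np.int64(40), np.float64(8.224719949654086e-05)), 'back': (np.float64(0.07390706228241244), np.float64(-0.04292759959345787), np.int64(40), np.float64(0.000134516297203938))}
```

```bash
python3 - <<'E'
from h import *
th=-.0507; n=np.array([np.sin(th),-np.cos(th),0])  # push direction
B=np.array([.513,.0733,0]); rot=[180,0,-90+np.degrees(th)]
hov=B-n*.04
env.goto((hov+[0,0,.20]).tolist(),rot)
print(env.move_straight((hov+[0,0,.03]).tolist(),rate=.2))
print(env.move_straight((hov+[0,0,.004]).tolist(),rate=.05,force_limit=8), env.read_state()["position"])
# contact expected at B-n*.0095 ; travel needed ~.153, stop 25 mm short
tgt=B-n*.0095+n*.128+[0,0,.004]
print(env.move_straight(tgt.tolist(),rate=.08,force_limit=15))
s=env.read_state(); print(s["clock"],s["position"],s["force"])
for k in("top","wrist"):
    p=env.grab_frame(k); cv2.imwrite(f"pics/{k}1.png",p["image"])
    if k=="top": print(edges(p,(.3,.7),-.204,(.41,.6),-.0507-.128))
    else: print(p["position"],p["orientation"])
E
```

```text
False
False [0.51507609 0.11323737 0.00382623]
False
7.5333 [ 0.50671837 -0.04496283  0.00385858] [ 0.3078802   0.14782347 -0.25455487]
{'edge': (np.float64(-0.19276731834901853), np.float64(-0.0424642744408162), np.int64(40), np.float64(0.002326870045969428)), 'crease': (np.float64(-0.1761387213786081), np.float64(0.06787355719387324), np.int64(39), np.float64(0.002867674289261081))}
[ 0.50331989 -0.12070348  0.16673768] [-1.59829112e+01 -3.65648555e-02  1.77193454e+02]
```

View pics/top1.png

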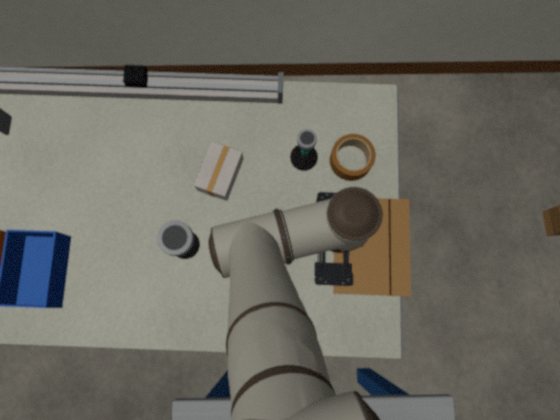

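View pics/wrist1.png

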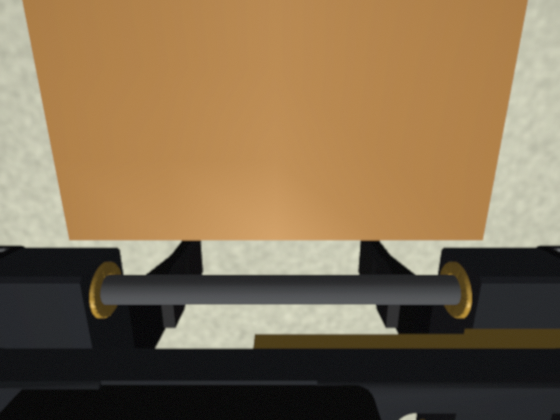

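The top view shows the board pushed squarely, with the crease at col ~390 and the edge at col ~400. The wrist view shows the back edge flush against both fingers (row 240). Next I'll raise the hand for a close look at the crease and the edge band.

```bash
python3 - <<'E'
from h import *
th=-.0507; n=np.array([np.sin(th),-np.cos(th),0])
q=env.read_state()["position"]
env.move_straight((q-n*.02).tolist(),rate=.1)
env.move_straight((q-n*.01+[0,0,.2]).tolist(),rate=.25)
env.dwell(.2)
p=env.grab_frame("wrist"); cv2.imwrite("pics/wrist2.png",p["image"]); np.save("w2.npy",p,allow_pickle=True)
for X in ([.5,-.204,0],[.5,-.18,.008],[.34,-.196,0],[.66,-.212,0]): print(X,proj(p,X))
t=env.grab_frame("top"); print("top",edges(t,(.64,.7),-.212,(.43,.59),-.1795,(.43,.59),-.0545)); print(edges(t,(.3,.37),-.196,(.43,.59),-.1795)["edge"])
print(env.read_state()["clock"])
E
```

```text
[0.5, -0.204, 0] [[278.00827394  18.79024674]]
[0.5, -0.18, 0.008] [[279.19157516  42.98844663]]
[0.34, -0.196, 0] [[434.80061643  19.03114969]]
[0.66, -0.212, 0] [[120.7204493   18.54858251]]
top {'edge': (np.float64(-0.2321175283929902), np.float64(-0.019079271973785433), np.int64(37), np.float64(0.0008120647079492267)), 'crease': (np.float64(-0.18051814492375512), np.float64(-0.04551445168275754), np.int64(33), np.float64(0.000258379364209933)), 'back': (np.float64(-0.05654949292076484), np.float64(-0.005410813310823849), np.int64(25), np.float64(0.0031783142890725825))}
(np.float64(-0.20381210998629706), np.float64(-0.050764438656496824), np.int64(40), np.float64(0.00012018226246335443))
9.2333
```

View pics/wrist2.png

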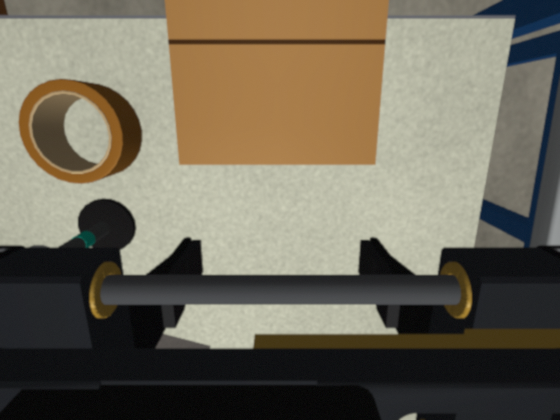

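The wrist view shows the crease at row ~41 (cols 168–386) and the bench edge band at row ~16 on both sides of the board, nearly parallel. The back edge is at row 164. I'll measure this picture.

```bash
python3 - <<'E'
from h import *
p=np.load("w2.npy",allow_pickle=True).item()
print(p["image"][8:26,[60,100,140,410,450],:].mean(2).round().astype(int))
e=[];g=p["image"].astype(float).mean(2)
for u in list(range(10,155,5))+list(range(400,470,5)):
    d=np.diff(g[6:28,u]); i=np.clip(d,0,None)  # rise band->white
    k=i.argmax(); s=slice(max(k-2,0),k+3); e.append((u,6.5+(np.arange(22-1)[s]*i[s]).sum()/i[s].sum()))
e=plane(p,e,0); inner=line(e[:,0],e[:,1]); print("white/band",inner)
c=[];b=[]
for u in range(185,375,5):
    v=np.clip(g[30:36,u].mean()-g[35:50,u],0,None);v=np.clip(v-.4*v.max(),0,None); c.append((u,35+(np.arange(15)*v).sum()/v.sum()))
    d=abs(np.diff((p["image"][155:175,u,2].astype(float)-p["image"][155:175,u,0]))); b.append((u,155.5+(np.arange(19)*d**2).sum()/(d**2).sum()))
c=plane(p,c,.008);print("crease",line(c[:,0],c[:,1])); b=plane(p,b,.008);print("back",line(b[:,0],b[:,1]))
E
```

```text
[[112 105 113 117 112]
 [110 105 113 117 113]
 [109 106 114 118 114]
 [110 106 115 120 114]
 [112 107 114 122 114]
 [113 107 114 122 115]
 [112 107 112 120 114]
 [108 105 108 114 108]
 [103 104 106 107 104]
 [108 111 113 113 111]
 [135 136 140 141 135]
 [161 163 166 166 159]
 [170 170 171 174 165]
 [172 171 170 176 167]
 [174 173 170 175 167]
 [174 174 171 176 170]
 [173 174 171 177 171]
 [171 172 172 177 173]]
white/band (np.float64(-0.20468158809288695), np.float64(-0.0486608292321118), np.int64(43), np.float64(2.560815120381123e-05))
crease (np.float64(-0.181479588128203), np.float64(-0.04872836060591262), np.int64(38), np.float64(6.207254215196814e-06))
back (np.float64(-0.0562932174289553), np.float64(-0.04969192005723702), np.int64(38), np.float64(2.4082960851182013e-05))
```

```bash
python3 - <<'E'
from h import *
th=-.0507; n=np.array([np.sin(th),-np.cos(th),0])
q=np.array([.50672,-.04496,.0039])
env.move_straight((q-n*.02+[0,0,.02]).tolist(),rate=.25)
env.move_straight((q-n*.015).tolist(),rate=.08,force_limit=10)
print(env.move_straight((q+n*.0257).tolist(),rate=.05,force_limit=15), env.read_state()["position"]-(q+n*.0257))
f=q+n*.0257
env.move_straight((f-n*.02).tolist(),rate=.1)
env.move_straight((f+n*.03+[0,0,.22]).tolist(),rate=.25)
env.dwell(.2)
p=env.grab_frame("wrist"); np.save("w3.npy",p,allow_pickle=True)
cv2.imwrite("pics/wrist3.png",p["image"]); print(proj(p,[[.5,-.2047,0],[.5,-.2047,.008]]),env.read_state()["clock"])
E
```

```text
False [-0.00027908 -0.00010206 -0.00015647]
[[278.17554179  87.66687735]
 [278.15347816  87.1013844 ]] 13.1333
```

View pics/wrist3.png

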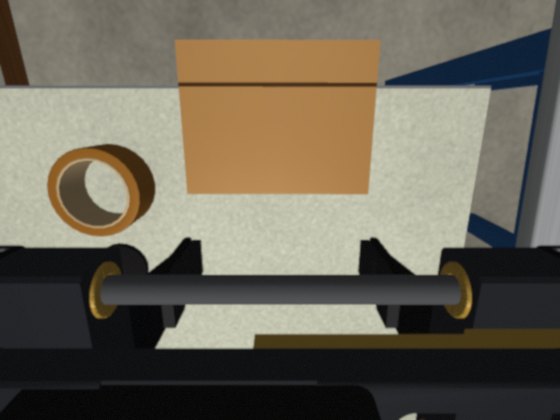

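The flap now hangs over the end, with the crease at row ~84 and the edge band at rows ~84–88, parallel by eye. I'll check it numerically.

```bash
python3 - <<'E'
from h import *
p=np.load("w3.npy",allow_pickle=True).item(); g=p["image"].astype(float).mean(2)
print(g[78:94,[60,100,140,400,430,460]].round().astype(int), g[78:94,[230,320]].round().astype(int))
e=[];o=[];c=[]
for u in list(range(40,170,5))+list(range(395,480,5)):
    d=np.diff(g[78:96,u]); i=np.clip(d,0,None);k=i.argmax(); s=slice(max(k-2,0),k+3); e.append((u,78.5+(np.arange(17)[s]*i[s]).sum()/i[s].sum()))
for u in range(195,365,5):
    v=np.clip(g[74:80,u].mean()-g[76:94,u],0,None);v=np.clip(v-.4*v.max(),0,None); c.append((u,76+(np.arange(18)*v).sum()/v.sum()))
e=plane(p,e,0);c=plane(p,c,.008)
print("white/band",line(e[:,0],e[:,1]));print("crease",line(c[:,0],c[:,1]))
crop=cv2.resize(np.hstack([p["image"][70:105,110:240],p["image"][70:105,330:460]]),None,fx=3,fy=6,interpolation=0);cv2.imwrite("pics/crop3.png",crop)
E
```

```text
[[122 114 117  37  36  35]
 [121 114 118  36  35  35]
 [121 113 119  36  36  37]
 [122 113 119  37  38  35]
 [125 116 120  37  36  37]
 [127 118 121  38  37  43]
 [125 121 120  49  48  60]
 [120 116 116  80  78  83]
 [111 112 113 105 104 103]
 [120 122 123 125 123 121]
 [147 149 149 152 150 149]
 [171 172 173 175 173 173]
 [176 177 179 180 178 179]
 [175 176 182 181 177 181]
 [174 175 184 182 175 182]
 [174 176 183 183 176 181]] [[127 126]
 [125 125]
 [124 124]
 [115 114]
 [ 90  90]
 [ 59  59]
 [ 47  47]
 [ 60  55]
 [ 92  82]
 [118 110]
 [126 123]
 [125 124]
 [125 125]
 [125 125]
 [126 125]
 [125 125]]
white/band (np.float64(-0.20610253020866703), np.float64(-0.04095911896719574), np.int64(37), np.float64(0.00016936723713579212))
crease (np.float64(-0.2078018330480092), np.float64(-0.050741874060392524), np.int64(34), np.float64(2.5934959610895435e-05))
```

View pics/crop3.png

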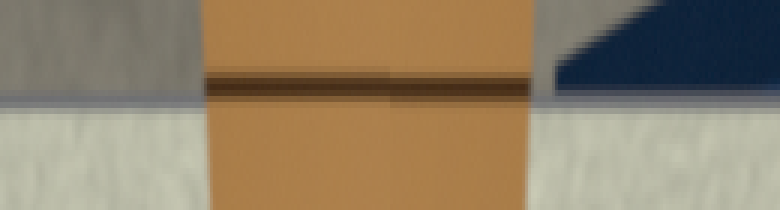

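```bash
python3 - <<'E'
from workcell import env
print(env.read_state()["clock"]); print(env.close_job())
E
```

```text
13.1333
the job is handed in; nothing more can be done
None
```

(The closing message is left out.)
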